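# Clear the seed dispenser's chute, then hold its metering gate half open

## Task

Clear the seed dispenser's chute for a new lot: pull its front flap all the way down by the bar and push it back up until it is fully shut. Only then slide the sprung gate on the deck to half of its travel, without running it on towards fully open, and finish while still holding it there with the gripper, since it snaps shut when let go. Leave the other things on the counter and on the deck where they are.

Things in the scene. Friction and masses are not known exactly. Their poses are not given: they have to be found in the camera images.
- dispenser: the countertop seed dispenser, fixed: grey box 260 deep (x) x 340 wide (y) x 135 mm high with a flat aluminium deck. Origin at counter height; x points from its front (face 100 mm before the origin) to its back (160 mm behind), y to the left seen from the robot, z up. A white hopper with a black lid stands on the deck from 65 mm behind the origin backwards, 190 mm high over the counter
- flap_bar (a point): centre of the flap's grip bar: a round dark steel bar 12 mm thick and 140 mm long along the dispenser's y axis, carried above the upper edge of the flap by a leg at each end, with 35 mm of free height under it and free space before and behind. 140 mm from the hinge; shut, it is 180 mm above the counter, 45 mm above the deck
- flap_hinge (a point): middle of the hinge line along the lower edge of the front flap (steel plate 296 wide x 100 high x 12 mm thick), 96 mm before the dispenser's origin, 40 mm above the counter, along the dispenser's y axis
- flap (a joint): angle of the front flap in rad: 0 fully shut (upright, flush), 0.9 fully down (stop; the bar has swung out of the front, towards the robot, and down). A stiff hinge: it stays wherever it is left, and needs up to about 5 N at the bar to move. It may start slightly ajar
- gate_tab (a point): point on the gate's tab, 35 mm above the deck (170 mm above the counter): an upright black block, 26 mm along the dispenser's x, 14 mm along its y, top 55 mm above the deck, on a steel sliding plate 64 x 64 mm that covers the throat. Shut, it is 20 mm before and 30 mm to the -y side of the dispenser's origin; half open it is at the dispenser's y = 0
- half_tick (a point): middle of the long dark tick that marks half travel, on the white strip on the deck before the gate; shorter ticks 30 mm to either side mark shut (-y) and full (+y). A small pointer on the front edge of the gate's plate, in line with the tab's middle, shows the travel
- gate (a joint): travel of the gate in m along the dispenser's +y: 0 shut, 0.03 half, 0.06 fully open (stop). A spring pulls it shut: about 2 N at the start, 8 N at half, 14 N at full; let go, it snaps shut
- bottle: bystander: white bottle, 72 mm across, 190 mm high, beside the dispenser; origin under its centre
- jar: bystander: white jar, 68 mm across, 110 mm high, beside the dispenser; origin under its centre
- carton: bystander: cardboard carton 60 x 90 x 130 mm high; origin under its centre
- tin: bystander: small tin, 52 mm across, 50 mm high, standing on the dispenser's deck near its +y end; origin under its centre
- calculator: bystander: grey desk calculator 150 x 100 x 24 mm; origin under its centre
- tape: bystander: tape dispenser 130 x 50 x 74 mm; origin under its centre
- pens: bystander: white cup with pens, 80 mm across, 145 mm high; origin under its centre

How it is judged:
By the outcome, as a careful person would: the job done as asked, in the order asked, and still so for the second after the job is handed in, while the arm keeps its last pose, push and grip.
It also fails if it takes over 54 s, if anything falls off the work surface, if the arm or the gripper's body presses on something with over 40 N, if the wrist force passes 120 N, or if a joint passes its speed limit or range.

## Robot

A 6-joint arm with a two-finger parallel gripper is mounted at the origin on the work surface. World frame = base frame: x ahead of the robot, y to its left, z up, the work surface at z = 0. Lengths are in m, angles in degrees, forces in N, time in s.
With the tool pointing down it reaches from about 0.275 to 0.75 m from the base axis. Payload 10.2 kg.
Tool frame: the origin (TCP) lies on the centre line of the jaws, within the pads' length; the fingertips stand arm.tip_extent ahead of it and the grasp point (between the pads) lies 6 mm ahead of it (arm.tip_extent is the distance from the TCP to the fingertips, in m); z points along the fingers, y is the direction in which the jaws open and shut (so a half turn about z gives the same grasp; the last joint's range is limited). The gripper opens to 88 mm and grips with 3 to 60 N. Pads are 18 mm wide; open, the fingers measure 123 mm over their backs; the gripper's body (75 mm by 187 mm) begins 45 mm behind the grasp point.
Start: joints at [-82.128, 17.928, 85.812, -0, 76.261, -12.8], TCP at [0.185, -0.491, 0.228] pointing down, gripper open.
Joint ranges: [-168.41, 168.41], [-55.51, 124.54], [10.69, 146.95], [-70.63, 250.63], [1, 178], [-165.06, 165.06]. Speed limits (degrees/s): [136.94, 136.94, 172.46, 180, 180, 180].

## Interface

Orientations are given as [roll, pitch, yaw] about the fixed x, y, z axes, in that order (R = Rz(yaw) Ry(pitch) Rx(roll)).
In Python, from station import arm gives the robot as it stands.
- The arm moves only by the shell command python3 -m jog 'ROWS' [FORCE]. ROWS is JSON, a list that holds one entry, the list of rows, each a list of 7 numbers: the shift along the tool's x, y, z normalised to -1 to 1, where 1 is 0.04 m, then the turn, a rotation vector about the tool's x, y, z normalised to -1 to 1, where 1 is 0.1 rad, then the opening, from 0 (shut) to 1 (fully open). In form: [[[tx, ty, tz, ax, ay, az, jaw], ...]]. A call has 1 to 12 rows; each row shifts and turns the commanded pose from where the row before left it, along the tool's axes as they then stand; what a row does not reach is not made up. A row lasts 1/8 s, in which the tool goes at most 62.5 mm and 10.7 degrees, less where a joint would pass 70% of its speed; a pose out of reach is approached as far as the arm can. A call with a number of a shift or a turn outside -1 to 1 is refused whole. A call with a gripper value outside its range is refused whole. The fingers move at their own pace and stop on an object; FORCE is the grip in N (left out, the last holds). Time passes only in rows, so rows that do not move let the fingers close. It gives the time, the measured TCP pose, the force and the opening at its end, in the units of the state.
- arm.get_obs(): the state, without advancing time (a new reading comes with each control period).
- arm.capture(name): name is "scene" or "top" or "wrist"; returns a dict with "frame" (384x512x3 uint8, blue, green, red), "fx", "fy", "cx", "cy" (pixels), "rvec" (rotation vector, rad) and "tvec" (3), from world to camera coordinates, as OpenCV has them. Camera axes: x right, y down, z forward; pixel columns grow to the right and rows downward; lengths in m; the calibration is good to about 2 mm. A picture is of the moment at which its call begins. There is no depth.
- arm.finish_job(): hands the job in, once; it reports no verdict.
Trained networks look in a picture, given as the dict that the camera call returned (one of the last four; its "shot" number tells which), for a name from the list of things; names that differ only in an ending like _2 or _b are one class to them, and where a whole thing is asked for, a point or a joint stands for the part that bears it (a point fixed in the world has none). Each returns a list of dicts, best first, with "score" (0 to 1); they miss things now and then, are a little off and sometimes report something else, mostly with a low value. They report only what shows in the picture. A call takes as long as a camera call.
- arm.masks_of(picture, query): "pixels" (384x512 bool, what is visible of it) and "extent" ([left, top, width, height] in pixels, round what is visible of it).
The state is a dict: "time_s": time; "qpos": joint angles; "joint_vel": joint speeds; "effort": joint torques, N m; "ee_pos": TCP position; "eef_rot": TCP orientation; "ft_force": force on the tool from outside, world axes, zero at the start; "moment": the same for the moment, N m; "finger_gap": opening from 0.0 (shut) to 1.0 (fully open).
Only numpy, scipy, OpenCV 4.12 (cv2) and the standard library are available. Lean on these libraries where they do the work, as an engineer would, in place of code of your own. Each camera call takes 0.05 s, during which the arm holds its last target.

## Working session

There is one attempt and no reset: what is moved stays moved. The work goes in short steps, Python scripts to look and compute and a shell command to move; the robot and the scene stay as the last step left them, time stands still between calls to the robot, and variables do not carry over. Pictures are saved under pics/ and viewed, and the job is handed in when it is done.

```bash
ls; mkdir -p pics; python3 - <<'E'
from station import arm
import cv2
o=arm.get_obs(); print(o, arm.tip_extent)
for n in ["scene","top","wrist"]:
    p=arm.capture(n); cv2.imwrite(f"pics/{n}0.png",p["frame"]); print(n,p["fx"],p["cx"],p["cy"],p["rvec"],p["tvec"])
    for q in ["flap_bar","gate_tab","dispenser","half_tick","tin"]:
        try:
            r=arm.masks_of(p,q); print(q,[(round(d["score"],2),d["extent"]) for d in r[:2]])
        except Exception as e: print(q,e)
E
```

```text
pics
{'time_s': 0.0, 'qpos': array([-8.21281311e+01,  1.79592228e+01,  8.58542179e+01,  3.08807363e-03,
        7.62603659e+01, -1.28009008e+01]), 'joint_vel': array([ 0.12187993, -0.15334403,  0.1101802 , -0.03791697, -0.01682591,
        0.00933087]), 'effort': array([-1.03917340e-03, -4.02214408e+01, -2.52273202e+01,  6.94259559e-02,
        3.52607912e-02, -9.31272893e-05]), 'ee_pos': array([ 0.18529756, -0.49093759,  0.22756168]), 'eef_rot': array([-1.79928692e+02, -1.92770935e-02,  2.06720223e+01]), 'ft_force': array([1.16701426, 0.11582192, 0.68961053]), 'moment': array([ 0.0424814 , -0.04513362, -0.0230001 ]), 'finger_gap': 0.9995529574792495} 0.025
scene 475.3215486554144 256.8441106379735 189.21739514886565 [ 1.34564138  2.0168269  -0.98648761] [ 0.21226325 -0.21012331  1.84833834]
flap_bar [(0.75, [205.9, 164.4, 98.8, 39.1])]
gate_tab [(0.57, [215.7, 180.5, 26.8, 23.8])]
dispenser [(0.81, [152.3, 164.2, 153.7, 137.8])]
half_tick [(0.86, [152.9, 163.7, 156.2, 136.7])]
tin [(0.58, [270.1, 191.6, 21.5, 30.2]), (0.39, [407.3, 223.1, 34.9, 53.9])]
top 347.1923139697974 252.23953909557522 192.19298702587224 [ 2.20124067 -2.1454073   0.07636043] [0.00251681 0.53897025 1.33418904]
flap_bar [(0.62, [221.8, 182.2, 83.5, 7.2])]
gate_tab [(0.67, [262.5, 154.5, 17.8, 19.4])]
dispenser [(0.75, [216.6, 105.7, 98.8, 100.7])]
half_tick [(0.43, [317.7, 137.7, 25.6, 27.8])]
tin [(0.68, [221.7, 150.3, 16.3, 19.3])]
wrist 315.1982015912343 254.35531862877397 190.21292722524007 [-2.38439451  1.64695221  0.23765294] [-0.52528121 -0.03825568  0.38973836]
flap_bar []
gate_tab []
dispenser []
half_tick []
tin []
```

```bash
python3 - <<'E'
import cv2
for n in ["scene0","top0"]:
    i=cv2.imread(f"pics/{n}.png"); 
    if n=="scene0": i=i[90:340,110:460]
    else: i=i[80:280,150:400]
    cv2.imwrite(f"pics/{n}_z.png",cv2.resize(i,None,fx=2.28 if n=="scene0" else 3,fy=2.28 if n=="scene0" else 3,interpolation=cv2.INTER_CUBIC))
E
```

```text
(no output)
```

View pics/scene0_z.png

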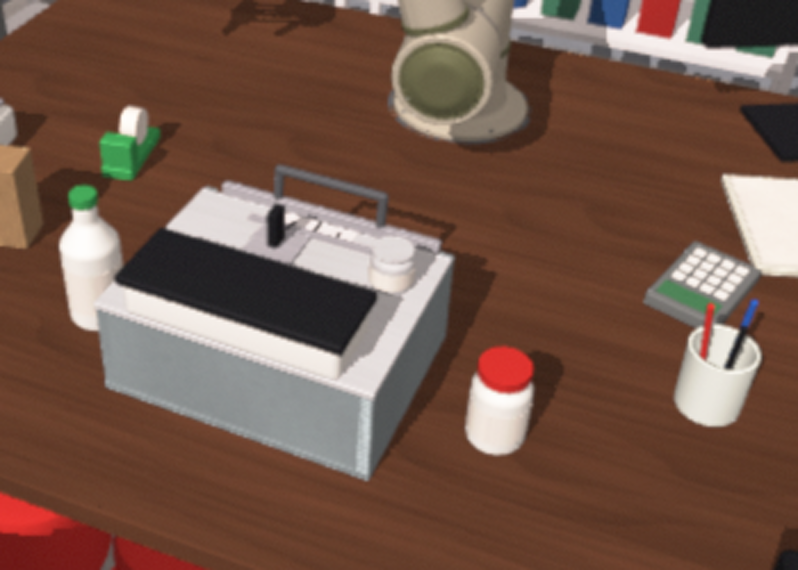

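View pics/top0_z.png

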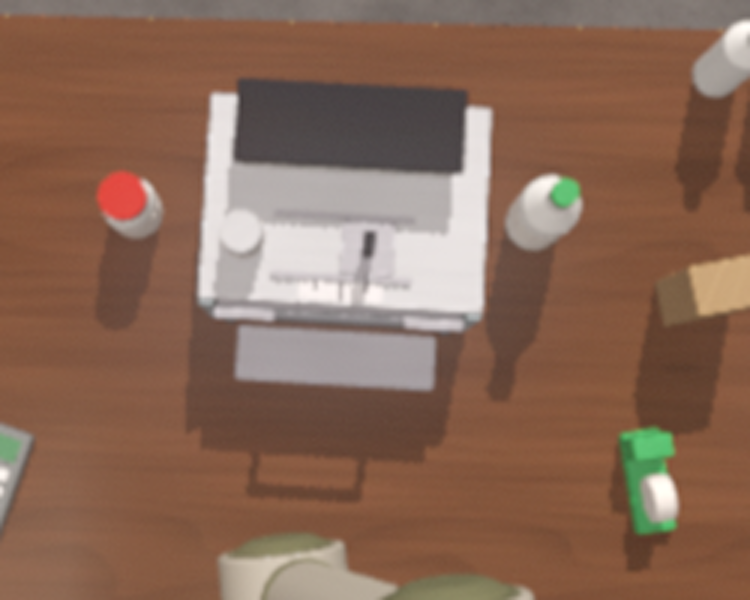

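```bash
cat > h.py <<'E'
import numpy as np, cv2
from scipy.optimize import least_squares
def proj(p,P):
    K=np.array([[p["fx"],0,p["cx"]],[0,p["fy"],p["cy"]],[0,0,1]])
    return cv2.projectPoints(np.float64(P).reshape(-1,3),np.float64(p["rvec"]),np.float64(p["tvec"]),K,None)[0].reshape(-1,2)
def back(p,uv,z):
    R=cv2.Rodrigues(np.float64(p["rvec"]))[0]; t=np.float64(p["tvec"]).ravel()
    d=R.T@np.array([(uv[0]-p["cx"])/p["fx"],(uv[1]-p["cy"])/p["fy"],1]); c=-R.T@t
    return c+d*(z-c[2])/d[2]
def W(pose,P):
    x,y,a=pose; P=np.float64(P).reshape(-1,3)
    c,s=np.cos(a),np.sin(a)
    return np.c_[x+c*P[:,0]-s*P[:,1], y+s*P[:,0]+c*P[:,1], P[:,2]]
E
python3 - <<'E'
from h import *
from station import arm
T=arm.capture("top"); S=arm.capture("scene")
zt=lambda a:[150+a[0]/3,80+a[1]/3]; zs=lambda a:[110+a[0]/2.28,90+a[1]/2.28]
M=[(T,[.16,.17,.135],zt((210,93))),(T,[.16,-.17,.135],zt((492,107))),(T,[-.1,-.17,.135],zt((485,315))),(T,[-.1,.17,.135],zt((200,303))),
(S,[-.1,.17,.135],zs((453,256))),(S,[.16,.17,.135],zs((371,388))),(S,[.16,-.17,.135],zs((102,307))),(S,[.16,.17,0],zs((367,477)))]
f=lambda q:np.concatenate([(proj(c,W(q,P))-u).ravel() for c,P,u in M])
r=least_squares(f,[.6,-.05,0],loss="soft_l1"); print(r.x,np.degrees(r.x[2])); print(r.fun.reshape(-1,2).round(1))
np.save("pose.npy",r.x)
for nm,P in dict(tab=[-.02,-.03,.19],tick=[-.064,0,.135],bar=[-.096,0,.18],bL=[-.096,.07,.18],bR=[-.096,-.07,.18]).items():
    w=W(r.x,P); print(nm,w.round(4),proj(T,w).round(1),proj(S,w).round(1))
for c,n in((T,"t"),(S,"s")):
    im=cv2.resize(c["frame"],None,fx=4,fy=4,interpolation=cv2.INTER_CUBIC)
    for P in ([-.02,-.03,.19],[-.096,.07,.18],[-.096,-.07,.18],[-.1,.17,.135],[-.1,-.17,.135],[.16,.17,.135],[.16,-.17,.135]):
        u=proj(c,W(r.x,P))[0]*4+1.5; cv2.circle(im,(int(u[0]),int(u[1])),3,(0,0,255),-1)
    u0,v0=(820,380) if n=="t" else (600,560)
    cv2.imwrite(f"pics/chk_{n}.png",im[v0:v0+560,u0:u0+700])
E
```

```text
[ 0.66077388 -0.02662553 -0.01980149] -1.1345417310553603
[[ 0.1  0. ]
 [-0.8 -0.8]
 [-0.7  0.9]
 [-0.5  0.7]
 [-0.8 -3. ]
 [ 0.5  1.5]
 [-5.4 -2.7]
 [-0.1  0.6]]
tab [[ 0.6402 -0.0562  0.19  ]] [[273.5 159.4]] [[229.2 180.6]]
tick [[ 0.5968 -0.0254  0.135 ]] [[263.9 173.8]] [[246.  190.8]]
bar [[ 0.5648 -0.0247  0.18  ]] [[263.8 181.2]] [[250.8 171.6]]
bL [[0.5662 0.0453 0.18  ]] [[243.6 180.3]] [[274.2 177.8]]
bR [[ 0.5634 -0.0947  0.18  ]] [[284.  182.1]] [[228.2 165.7]]
```

View pics/chk_t.png

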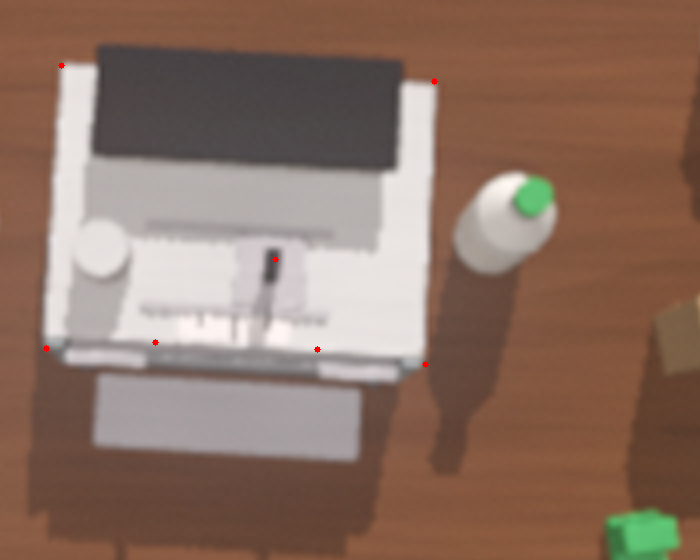

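View pics/chk_s.png

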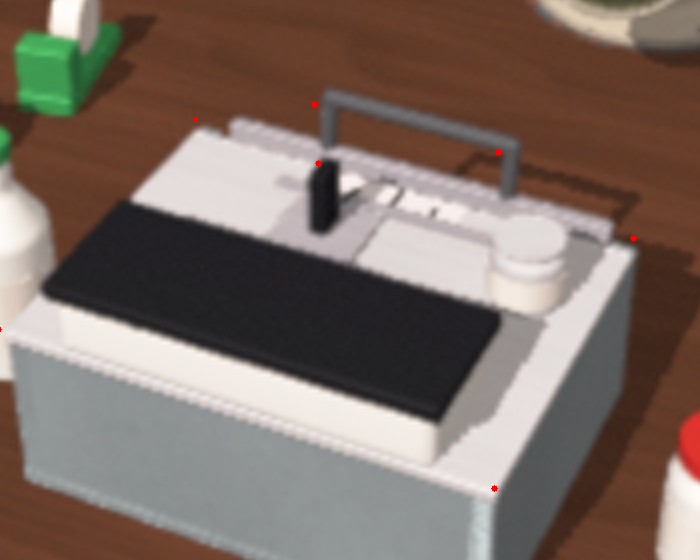

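```bash
python3 - <<'E'
from h import *
from station import arm
T=arm.capture("top"); S=arm.capture("scene")
zt=lambda a:[(820+a[0]-1.5)/4,(380+a[1]-1.5)/4]; zs=lambda a:[(600+a[0]-1.5)/4,(560+a[1]-1.5)/4]
M=[(T,[.16,.17,.135],zt((61,65))),(T,[.16,-.17,.135],zt((437,82))),(T,[-.1,-.17,.135],zt((425,362))),(T,[-.1,.17,.135],zt((45,345))),
(T,[-.02,-.03,.19],zt((272,257))),
(S,[-.1,.17,.135],zs((637,248))),(S,[.16,.17,.135],zs((497,492))),(S,[.16,-.17,.135],zs((10,338))),(S,[-.02,-.03,.19],zs((325,164)))]
def B(th,s,l=.14): return [-.096-l*np.sin(th),s,.04+l*np.cos(th)]
def f(q):
    e=[(proj(c,W(q[:3],P))-u).ravel() for c,P,u in M]
    for s,u in((-.065,(331,97)),(.065,(514,146))): e.append((proj(S,W(q[:3],B(q[3],s))+[0,0,0])-zs(u)).ravel())
    return np.concatenate(e)
r=least_squares(f,[.6,-.05,0,0.05],loss="soft_l1"); print(r.x,np.degrees(r.x[2])); print(r.fun.reshape(-1,2).round(1))
np.save("pose.npy",r.x)
for nm,P in dict(tab=[-.02,-.03,.17],tick=[-.064,0,.135],bar=B(r.x[3],0),bardown=B(.9,0)).items():
    print(nm,W(r.x[:3],P).round(4))
im=cv2.resize(T["frame"],None,fx=4,fy=4,interpolation=cv2.INTER_CUBIC)
for P in (B(r.x[3],.07),B(r.x[3],-.07),B(r.x[3],-.148,.1),B(r.x[3],.148,.1)):
    u=proj(T,W(r.x[:3],P))[0]*4+1.5; cv2.circle(im,(int(u[0]),int(u[1])),3,(0,0,255),-1)
cv2.imwrite("pics/chk_t2.png",cv2.resize(im[660:860,840:1260],None,fx=1.9,fy=1.9))
E
```

```text
[ 0.66226826 -0.02329653 -0.02464703  0.10423504] -1.412170688686207
[[-0.5 -0.5]
 [-1.4 -0.4]
 [-1.   0.5]
 [-0.7  0.1]
 [-0.1  0.1]
 [ 0.1 -1.5]
 [ 0.1  0.1]
 [-2.  -1.7]
 [-0.7  0.5]
 [ 0.7  0.3]
 [-2.6 -0.6]]
tab [[ 0.6415 -0.0528  0.17  ]]
tick [[ 0.5983 -0.0217  0.135 ]]
bar [[ 0.5517 -0.0206  0.1792]]
bardown [[ 0.4567 -0.0182  0.127 ]]
```

View pics/chk_t2.png

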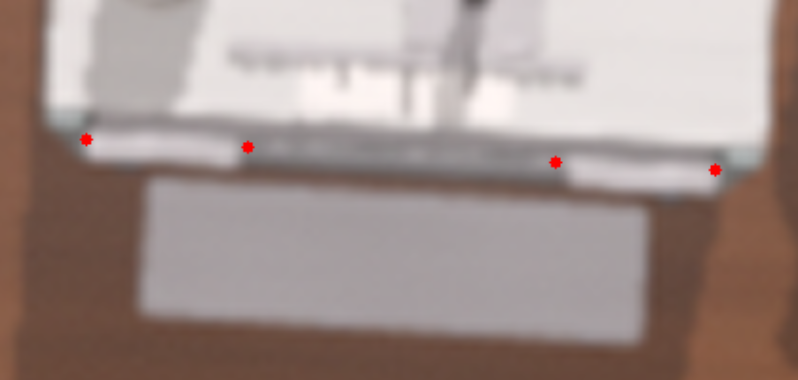

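```bash
cat >> h.py <<'E'
from scipy.spatial.transform import Rotation as Ro, Slerp
def bar(th,s=0.,l=.14): return W(np.load("pose.npy")[:3],[-.096-l*np.sin(th),s,.04+l*np.cos(th)])[0]
def rpy(r,p,y): return Ro.from_euler("xyz",[r,p,y],degrees=True)
def plan(p0,R0,wps):
    """wps: list of (pos,Rot,n). prints rows (world->tool) with rounding fed back"""
    for pos,R,n in wps:
        sl=Slerp([0,1],Ro.concatenate([R0,R])); a=np.array(p0)
        ps=a; 
        for k in range(1,n+1):
            tp=a+(np.array(pos)-a)*k/n; tR=sl(k/n)
            d=R0.inv().apply(tp-p0)/.04; rv=(R0.inv()*tR).as_rotvec()/.1
            d=d.round(2); rv=rv.round(2)
            print([*(d+0.).tolist(),*(rv+0.).tolist()], "" if max(abs(d).max(),abs(rv).max())<=1 else "OVER")
            p0=p0+R0.apply(d*.04); R0=R0*Ro.from_rotvec(rv*.1)
    print("end",p0.round(4),R0.as_euler("xyz",degrees=True).round(2))
def now():
    from station import arm
    o=arm.get_obs(); return o["ee_pos"],rpy(*o["eef_rot"]),o
E
python3 - <<'E'
from h import *
p,R,o=now(); th=np.load("pose.npy")[3]; b=bar(th)
G=rpy(180,0,88.6)
plan(p,R,[([.21,-.44,.30],Slerp([0,1],Ro.concatenate([R,G]))(.15),2),([b[0],b[1],.28],G,16)])
E
```

```text
[0.51, -0.49, -0.9, 0.0, 0.0, -0.89] 
[0.56, -0.44, -0.9, 0.0, 0.0, -0.89] 
[0.79, -0.29, 0.03, 0.0, 0.0, -0.63] 
[0.82, -0.24, 0.03, 0.0, 0.0, -0.63] 
[0.82, -0.18, 0.03, 0.0, 0.0, -0.63] 
[0.84, -0.14, 0.04, 0.0, 0.0, -0.63] 
[0.84, -0.08, 0.03, 0.0, 0.0, -0.63] 
[0.84, -0.03, 0.03, 0.0, 0.0, -0.63] 
[0.85, 0.03, 0.03, 0.0, 0.0, -0.63] 
[0.84, 0.08, 0.03, 0.0, 0.0, -0.63] 
[0.83, 0.13, 0.03, 0.0, 0.0, -0.63] 
[0.83, 0.18, 0.03, 0.0, 0.0, -0.63] 
[0.81, 0.24, 0.04, 0.0, 0.0, -0.63] 
[0.8, 0.28, 0.03, 0.0, 0.0, -0.63] 
[0.77, 0.34, 0.03, 0.0, 0.0, -0.63] 
[0.76, 0.38, 0.03, 0.0, 0.0, -0.63] 
[0.72, 0.43, 0.03, 0.0, 0.0, -0.63] 
[0.7, 0.47, 0.03, 0.0, 0.0, -0.63] 
end [ 0.5515 -0.0207  0.2801] [-180.     -0.     88.63]
```

```bash
python3 -m jog '[[[0.51,-0.49,-0.9,0,0,-0.89,0.5],[0.56,-0.44,-0.9,0,0,-0.89,0.5],[0.79,-0.29,0.03,0,0,-0.63,0.5],[0.82,-0.24,0.03,0,0,-0.63,0.5],[0.82,-0.18,0.03,0,0,-0.63,0.5],[0.84,-0.14,0.04,0,0,-0.63,0.5],[0.84,-0.08,0.03,0,0,-0.63,0.5],[0.84,-0.03,0.03,0,0,-0.63,0.5],[0.85,0.03,0.03,0,0,-0.63,0.5]]]' 15
python3 -m jog '[[[0.84,0.08,0.03,0,0,-0.63,0.5],[0.83,0.13,0.03,0,0,-0.63,0.5],[0.83,0.18,0.03,0,0,-0.63,0.5],[0.81,0.24,0.04,0,0,-0.63,0.5],[0.8,0.28,0.03,0,0,-0.63,0.5],[0.77,0.34,0.03,0,0,-0.63,0.5],[0.76,0.38,0.03,0,0,-0.63,0.5],[0.72,0.43,0.03,0,0,-0.63,0.5],[0.7,0.47,0.03,0,0,-0.63,0.5],[0,0,0,0,0,0,0.5],[0,0,0,0,0,0,0.5]]]'
python3 - <<'E'
from h import *
from station import arm
p=arm.capture("wrist"); cv2.imwrite("pics/w1.png",cv2.resize(p["frame"],None,fx=1.5,fy=1.5))
q,R,o=now(); print(q,o["eef_rot"],o["ft_force"])
th=np.load("pose.npy")[3]
print(proj(p,[bar(th,-.07),bar(th,.07),bar(0,0)])*1.5, proj(p,W(np.load("pose.npy")[:3],[[-.02,-.03,.19],[-.1,.17,.135],[-.1,-.17,.135]]))*1.5)
E
```

```text
time_s: 2.22
ee_pos: [0.3603, -0.2556, 0.2914]
eef_rot: [180.0, 0.0, 56.3]
ft_force: [-0.4, -0.2, 0.1]
finger_gap: 0.498
time_s: 3.6
ee_pos: [0.5512, -0.0213, 0.2801]
eef_rot: [-180.0, 0.0, 88.6]
ft_force: [0.0, -0.4, 0.1]
finger_gap: 0.5
[ 0.55113763 -0.02151067  0.28025249] [-1.79998519e+02  1.33552384e-02  8.85405198e+01] [ 0.60606423 -0.27989874  0.18698307]
[[380.60180953 390.62965578]
 [380.61088173 150.30999467]
 [406.48898966 279.70458673]] [[542.2449526  336.20620141]
 [399.9390944  -38.23119962]
 [394.75289105 480.50533411]]
```

View pics/w1.png

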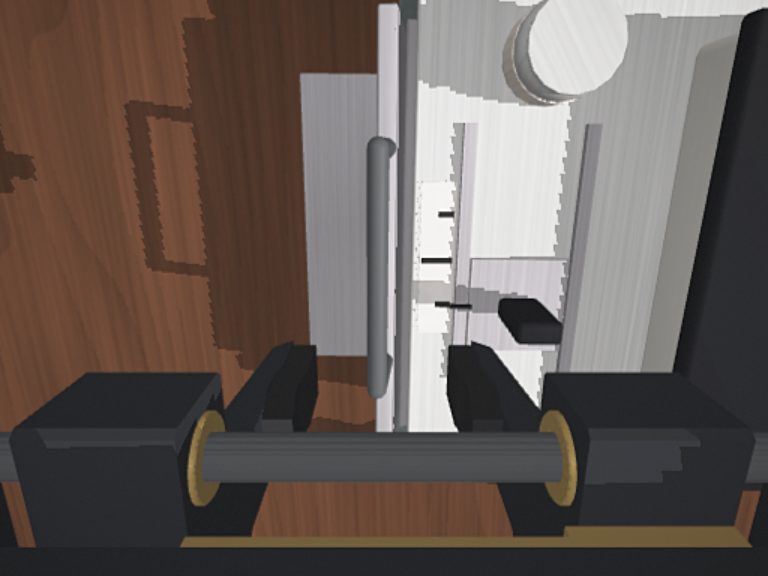

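```bash
python3 -m jog '[[[0,-0.01,0.6,0,0,0,0.5],[0,-0.01,0.6,0,0,0,0.5],[0,0,0.6,0,0,0,0.5],[0,0,0.57,0,0,0,0.5],[0,0,0,0,0,0,0.5],[0,0,0,0,0,0,0.0],[0,0,0,0,0,0,0.0],[0,0,0,0,0,0,0.0],[0,0,0,0,0,0,0.0]]]' 25
python3 - <<'E'
from h import *
from station import arm
p=arm.capture("wrist"); cv2.imwrite("pics/w2.png",cv2.resize(p["frame"],None,fx=1.5,fy=1.5))
p=arm.capture("scene"); cv2.imwrite("pics/s2.png",cv2.resize(p["frame"][110:310,130:330],None,fx=3,fy=3))
q,R,o=now(); print(q,o["eef_rot"],o["ft_force"],o["finger_gap"])
E
```

```text
time_s: 4.78
ee_pos: [0.5508, -0.0207, 0.1856]
eef_rot: [180.0, 0.0, 88.6]
ft_force: [-0.4, 0.4, 0.5]
finger_gap: 0.073
[ 0.55079564 -0.02071429  0.18542774] [1.79991307e+02 1.15129964e-03 8.86270189e+01] [-0.03578625 -0.79288651 -0.24189713] 0.006073062664775843
```

View pics/w2.png

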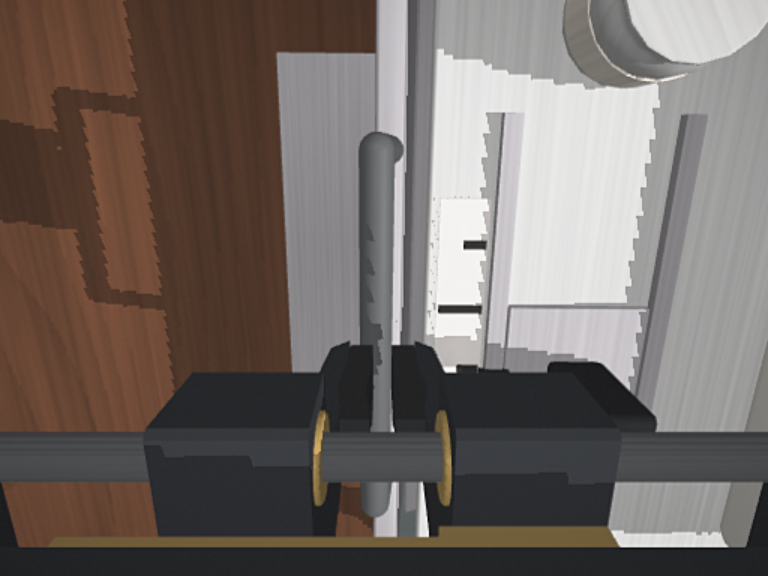

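View pics/s2.png

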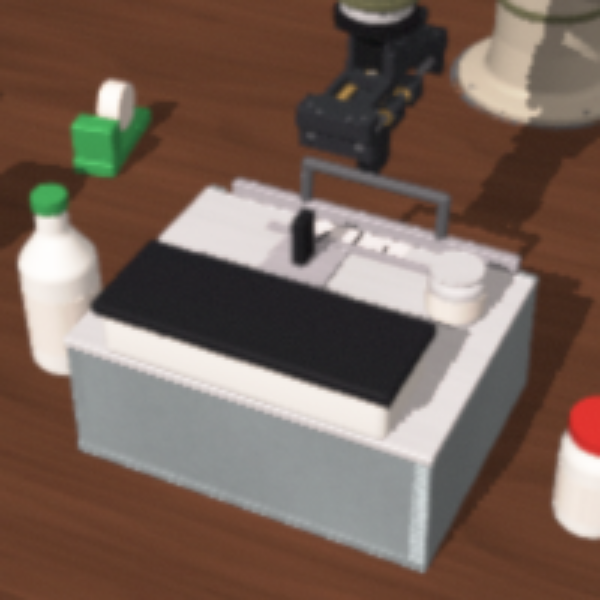

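```bash
python3 - <<'E'
from h import *
from station import arm
q,R,o=now(); print(q,o["eef_rot"],o["ft_force"],o["finger_gap"])
p=arm.capture("scene"); 
im=cv2.resize(p["frame"][110:310,130:330],None,fx=4,fy=4,interpolation=cv2.INTER_CUBIC)
for P,c in((q,(0,255,0)),(q+R.apply([0,0,.025]),(0,0,255)),(bar(.104,0),(255,0,0)),(bar(.104,.07),(255,0,0)),(bar(.104,-.07),(255,0,0))):
    u=(proj(p,P)[0]-[130,110])*4; cv2.circle(im,(int(u[0]),int(u[1])),3,c,-1)
cv2.imwrite("pics/s3.png",im[:500,200:])
p=arm.capture("wrist")
im=cv2.resize(p["frame"],None,fx=1.5,fy=1.5)
for P,c in((q,(0,255,0)),(q+R.apply([0,0,.025]),(0,0,255)),(bar(.104,.05),(255,0,0)),(bar(.104,.07),(255,0,0)),(bar(.104,-.07),(255,0,0))):
    u=proj(p,P)[0]*1.5; cv2.circle(im,(int(u[0]),int(u[1])),3,c,-1)
cv2.imwrite("pics/w3.png",im)
E
```

```text
[ 0.55079564 -0.02071429  0.18542774] [1.79991307e+02 1.15129964e-03 8.86270189e+01] [-0.03578625 -0.79288651 -0.24189713] 0.006073062664775843
```

View pics/s3.png

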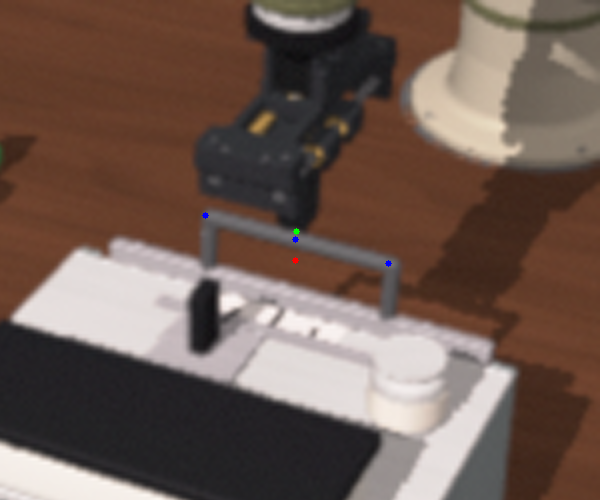

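View pics/w3.png

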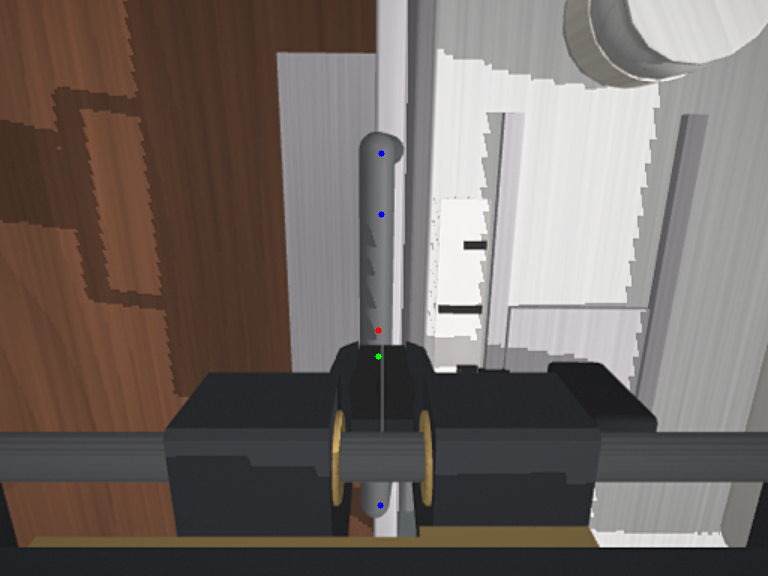

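```bash
python3 -m jog '[[[0,0,0,0,0,0,0.5],[0,0,0,0,0,0,0.5],[0,0,0,0,0,0,0.5],[0,0,0,0,0,0,0.5]]]' 25
python3 - <<'E'
from h import *
from station import arm
q,R,o=now(); print(q,o["eef_rot"],o["ft_force"],o["finger_gap"])
ims=[]
p=arm.capture("scene"); 
im=cv2.resize(p["frame"][130:190,200:290],None,fx=8,fy=8,interpolation=cv2.INTER_CUBIC)
def dot(x,P,c):
    u=(proj(p,P)[0]-[200,130])*8+3.5; cv2.circle(x,(int(u[0]),int(u[1])),3,c,-1)
for s in(-1,1):
    for z,c in((0,(0,255,0)),(.025,(0,0,255))): dot(im,q+R.apply([0,s*.022,z]),c)
cv2.imwrite("pics/s4.png",im)
p=arm.capture("wrist")
im=cv2.resize(p["frame"],None,fx=1.5,fy=1.5)
for s in(-1,1):
  for z,c in((0,(0,255,0)),(.025,(0,0,255))):
    u=proj(p,q+R.apply([0,s*.022,z]))[0]*1.5; cv2.circle(im,(int(u[0]),int(u[1])),3,c,-1)
cv2.imwrite("pics/w4.png",im)
E
```

```text
time_s: 5.48
ee_pos: [0.5508, -0.0207, 0.1853]
eef_rot: [180.0, 0.0, 88.6]
ft_force: [0.3, -0.5, -0.4]
finger_gap: 0.435
[ 0.55076506 -0.02071301  0.18532118] [1.79999820e+02 1.01354336e-04 8.86283377e+01] [ 0.27784506 -0.49979426 -0.38998872] 0.4353711556689512
```

View pics/s4.png

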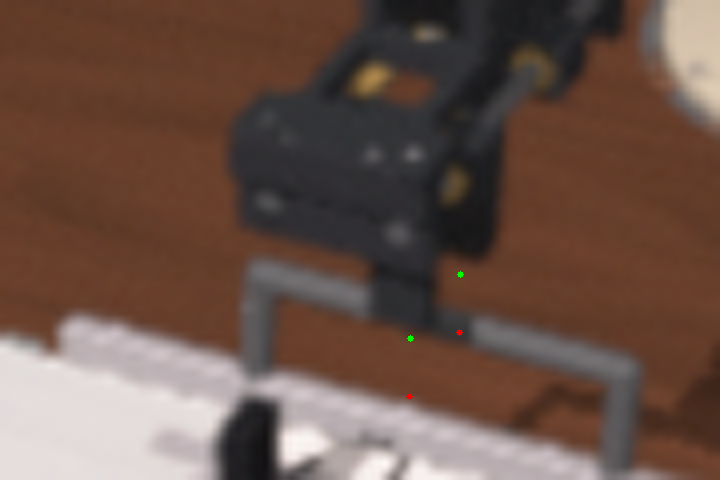

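View pics/w4.png

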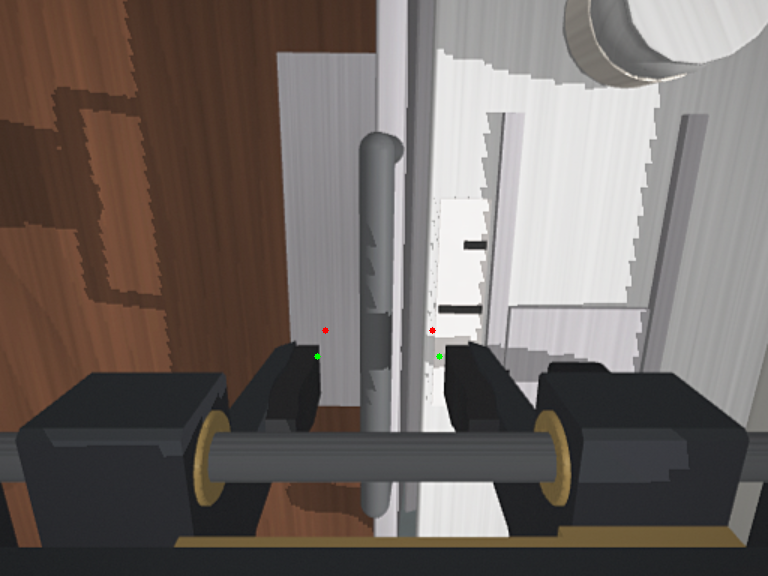

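```bash
python3 - <<'E'
from h import *
from station import arm
q,R,o=now()
p=arm.capture("wrist"); S=arm.capture("scene")
g=o["finger_gap"]*.088/2; print(g)
for t in(-.02,-.01,-.005,0,.01,.025):
    P=[q+R.apply([sx*.009,s*g,t]) for s in(-1,1) for sx in(-1,1)]
    print(t,(proj(p,P)*1.5).round(0).tolist(),((proj(S,P)-[200,130])*8+3.5).round(0).tolist())
E
```

```text
0.021836673142273885
-0.02 [[311.0, 408.0], [308.0, 357.0], [445.0, 408.0], [447.0, 357.0]] [[439.0, 221.0], [486.0, 233.0], [388.0, 284.0], [436.0, 296.0]]
-0.01 [[315.0, 393.0], [313.0, 344.0], [442.0, 393.0], [443.0, 345.0]] [[438.0, 245.0], [485.0, 257.0], [387.0, 308.0], [435.0, 320.0]]
-0.005 [[317.0, 386.0], [315.0, 339.0], [440.0, 386.0], [442.0, 339.0]] [[438.0, 256.0], [484.0, 269.0], [387.0, 320.0], [435.0, 332.0]]
0 [[319.0, 379.0], [317.0, 333.0], [438.0, 379.0], [440.0, 333.0]] [[437.0, 268.0], [484.0, 280.0], [387.0, 332.0], [435.0, 344.0]]
0.01 [[322.0, 367.0], [320.0, 323.0], [435.0, 367.0], [437.0, 323.0]] [[437.0, 292.0], [483.0, 304.0], [387.0, 355.0], [434.0, 368.0]]
0.025 [[326.0, 351.0], [325.0, 310.0], [431.0, 351.0], [433.0, 310.0]] [[436.0, 326.0], [482.0, 338.0], [386.0, 390.0], [433.0, 403.0]]
```

```bash
python3 -m jog '[[[0,0,0.25,0,0,0,0.5],[0,0,0.25,0,0,0,0.5],[0,0,0.23,0,0,0,0.5],[0,0,0,0,0,0,0.5]]]' 25
python3 - <<'E'
from h import *
from station import arm
q,R,o=now(); print(q,o["eef_rot"],o["ft_force"],o["finger_gap"])
p=arm.capture("scene"); 
im=cv2.resize(p["frame"][130:190,200:290],None,fx=8,fy=8,interpolation=cv2.INTER_CUBIC)
cv2.imwrite("pics/s5.png",im)
E
```

```text
time_s: 6.18
ee_pos: [0.5504, -0.0207, 0.1552]
eef_rot: [-179.9, -0.0, 88.6]
ft_force: [-0.2, -0.9, -0.3]
finger_gap: 0.496
[ 0.5503774  -0.02065694  0.1551801 ] [-1.79903941e+02 -2.27657923e-02  8.86219632e+01] [-0.21261674 -0.89915568 -0.31574275] 0.4956234833270176
```

View pics/s5.png

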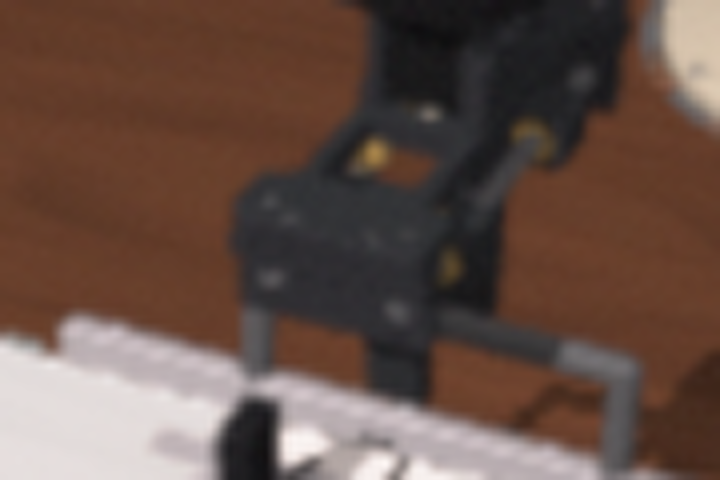

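Back finger is now behind and below the bar (tip at about (400,400), bar line at ~(450,320)). Closing.

```bash
python3 -m jog '[[[0,0,0,0,0,0,0.0],[0,0,0,0,0,0,0.0],[0,0,0,0,0,0,0.0],[0,0,0,0,0,0,0.0],[0,0,0,0,0,0,0.0],[0,0,0,0,0,0,0.0]]]' 25
python3 - <<'E'
from h import *
from station import arm
p=arm.capture("wrist"); cv2.imwrite("pics/w6.png",cv2.resize(p["frame"],None,fx=1.5,fy=1.5))
E
```

```text
time_s: 6.98
ee_pos: [0.5507, -0.0207, 0.1563]
eef_rot: [-180.0, 0.0, 88.6]
ft_force: [-3.2, 0.1, 4.5]
finger_gap: 0.127
```

View pics/w6.png

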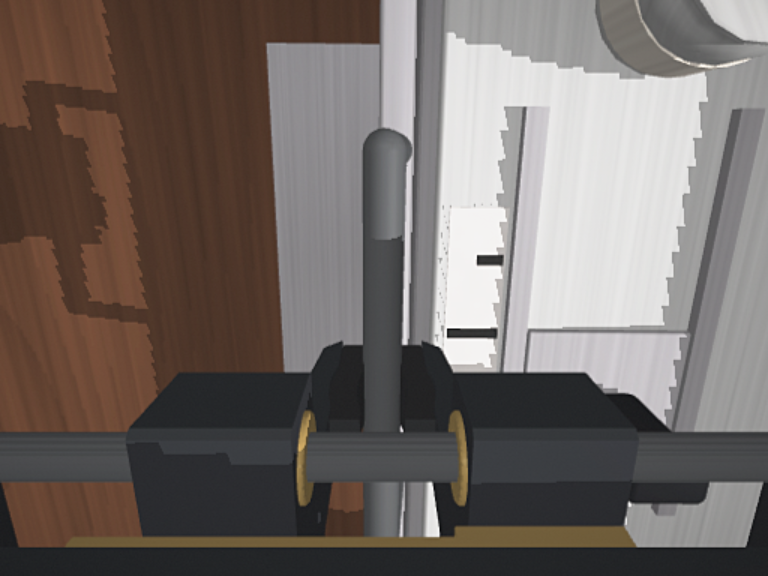

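```bash
python3 - <<'E'
from h import *
p,R,o=now(); 
G0=rpy(180,0,88.62); p0=np.array(p)
th0=np.load("pose.npy")[3]
off=p0-bar(th0)-G0.apply([0,0,.023]); print("off",off)
w=[]
for th in np.linspace(th0,.93,13)[1:]:
    G=G0*Ro.from_rotvec([-(th-th0)*.5,0,0])
    w.append((bar(th)+off*[1,1,1]+G.apply([0,0,.023]),G,1))
plan(p0,G0,w)
E
```

```text
off [-1.05403920e-03 -1.50579442e-04  2.61575706e-05]
[0.0, -0.22, 0.03, -0.34, 0.0, 0.0] 
[0.0, -0.22, 0.04, -0.35, 0.0, 0.0] 
[0.0, -0.21, 0.05, -0.34, 0.0, 0.0] 
[0.0, -0.22, 0.06, -0.35, 0.0, 0.0] 
[0.0, -0.21, 0.07, -0.34, 0.0, 0.0] 
[0.0, -0.21, 0.07, -0.34, 0.0, 0.0] 
[0.0, -0.2, 0.08, -0.35, 0.0, 0.0] 
[0.0, -0.21, 0.09, -0.34, 0.0, 0.0] 
[0.0, -0.2, 0.1, -0.35, 0.0, 0.0] 
[0.0, -0.2, 0.1, -0.34, 0.0, 0.0] 
[0.0, -0.19, 0.11, -0.34, 0.0, 0.0] 
[0.0, -0.19, 0.12, -0.35, 0.0, 0.0] 
end [ 0.4622 -0.0186  0.1027] [156.34  -0.    88.62]
```

```bash
python3 -m jog '[[[0,-0.22,0.03,-0.34,0,0,0],[0,-0.22,0.04,-0.35,0,0,0],[0,-0.21,0.05,-0.34,0,0,0],[0,-0.22,0.06,-0.35,0,0,0]]]' 25
python3 -m jog '[[[0,-0.21,0.07,-0.34,0,0,0],[0,-0.21,0.07,-0.34,0,0,0],[0,-0.2,0.08,-0.35,0,0,0],[0,-0.21,0.09,-0.34,0,0,0]]]' 25
python3 -m jog '[[[0,-0.2,0.1,-0.35,0,0,0],[0,-0.2,0.1,-0.34,0,0,0],[0,-0.19,0.11,-0.34,0,0,0],[0,0,0,0,0,0,0]]]' 25
```

```text
time_s: 7.52
ee_pos: [0.5178, -0.0197, 0.1481]
eef_rot: [171.7, -0.0, 88.6]
ft_force: [2.7, 3.7, 3.5]
finger_gap: 0.126
time_s: 8.02
ee_pos: [0.4872, -0.0188, 0.1296]
eef_rot: [164.0, -0.0, 88.6]
ft_force: [2.0, 7.1, 3.9]
finger_gap: 0.126
time_s: 8.52
ee_pos: [0.4669, -0.0182, 0.1092]
eef_rot: [158.4, -0.1, 88.6]
ft_force: [-2.1, 4.3, -2.5]
finger_gap: 0.125
```

```bash
python3 -m jog '[[[0,-0.19,0.12,-0.35,0,0,0],[0,0,0,0,0,0,0]]]' 25; python3 -m jog '[[[0,-0.1,0.07,0,0,0,0],[0,0,0,0,0,0,0]]]' 25
```

```text
time_s: 8.78
ee_pos: [0.4646, -0.0188, 0.1048]
eef_rot: [156.0, 0.1, 88.6]
ft_force: [3.8, 9.7, 12.4]
finger_gap: 0.126
time_s: 9.02
ee_pos: [0.4652, -0.02, 0.1035]
eef_rot: [155.5, 0.2, 88.5]
ft_force: [5.0, 9.2, 29.4]
finger_gap: 0.128
```

```bash
python3 - <<'E'
from h import *
from station import arm
p,R,o=now(); b=p-R.apply([0,0,.023])
print(b,bar(.9),o["ft_force"])
h=bar(0,0,0); print("theta est",np.arctan2(h[0]-b[0],b[2]-h[2]),np.hypot(h[0]-b[0],b[2]-h[2]))
for n in("scene","wrist","top"):
    c=arm.capture(n); cv2.imwrite(f"pics/{n}7.png",cv2.resize(c["frame"],None,fx=1.5,fy=1.5))
E
```

```text
[ 0.45569295 -0.01967177  0.12447498] [ 0.45666495 -0.01822799  0.1270254 ] [ 5.0257807   9.21081144 29.42664396]
theta est 0.9185484605833631 0.1391738809604313
```

View pics/scene7.png

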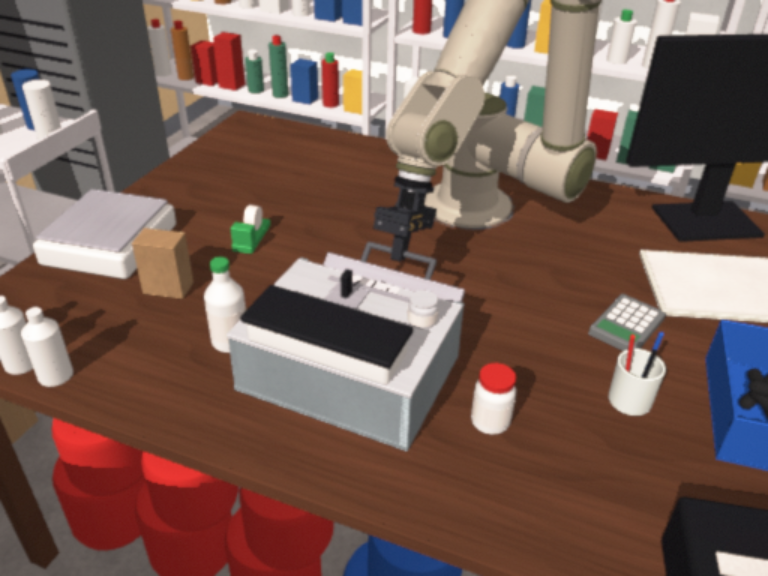

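View pics/wrist7.png

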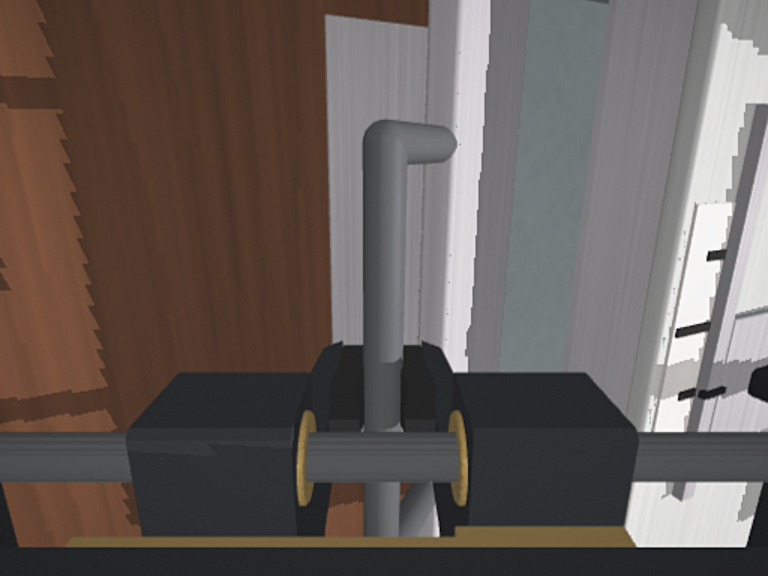

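```bash
python3 - <<'E'
from h import *
th0=.104; G0=rpy(180,0,88.62)
R=rpy(156.34,0,88.62); p0=np.array([.4622,-.0186,.1027])+R.apply([0,-.004,.0028])
off=np.array([-.00105,-.00015,0])
w=[]
for th in np.linspace(.93,0,15)[1:]:
    G=G0*Ro.from_rotvec([-(th-th0)*.5 if th>th0 else 0,0,0])
    w.append((bar(th)+off+G.apply([0,0,.023]),G,1))
plan(p0,R,w)
E
```

```text
[0.0, 0.29, -0.18, 0.33, 0.0, 0.0] 
[0.0, 0.19, -0.1, 0.33, 0.0, 0.0] 
[0.0, 0.19, -0.09, 0.34, 0.0, 0.0] 
[0.0, 0.2, -0.09, 0.33, 0.0, 0.0] 
[0.0, 0.2, -0.08, 0.33, 0.0, 0.0] 
[0.0, 0.2, -0.07, 0.33, 0.0, 0.0] 
[0.0, 0.2, -0.07, 0.33, 0.0, 0.0] 
[0.0, 0.21, -0.06, 0.34, 0.0, 0.0] 
[0.0, 0.21, -0.05, 0.33, 0.0, 0.0] 
[0.0, 0.21, -0.04, 0.33, 0.0, 0.0] 
[0.0, 0.21, -0.04, 0.33, 0.0, 0.0] 
[0.0, 0.21, -0.02, 0.34, 0.0, 0.0] 
[0.0, 0.22, -0.02, 0.14, 0.0, 0.0] 
[0.0, 0.23, -0.01, 0.0, 0.0, 0.0] 
end [ 0.5651 -0.0211  0.157 ] [-180.      0.     88.62]
```

```bash
python3 -m jog '[[[0,0.29,-0.18,0.33,0,0,0],[0,0.19,-0.1,0.33,0,0,0],[0,0.19,-0.09,0.34,0,0,0],[0,0.2,-0.09,0.33,0,0,0],[0,0.2,-0.08,0.33,0,0,0]]]' 25
python3 -m jog '[[[0,0.2,-0.07,0.33,0,0,0],[0,0.2,-0.07,0.33,0,0,0],[0,0.21,-0.06,0.34,0,0,0],[0,0.21,-0.05,0.33,0,0,0],[0,0.21,-0.04,0.33,0,0,0]]]' 25
python3 -m jog '[[[0,0.21,-0.04,0.33,0,0,0],[0,0.21,-0.02,0.34,0,0,0],[0,0.22,-0.02,0.14,0,0,0],[0,0,0,0,0,0,0]]]' 25
```

```text
time_s: 9.8
ee_pos: [0.4923, -0.0205, 0.1324]
eef_rot: [166.1, 0.1, 88.6]
ft_force: [4.5, -7.1, -15.0]
finger_gap: 0.128
time_s: 10.42
ee_pos: [0.5303, -0.0218, 0.1517]
eef_rot: [175.6, 0.2, 88.6]
ft_force: [-5.4, -7.8, -0.8]
finger_gap: 0.125
time_s: 10.92
ee_pos: [0.557, -0.0226, 0.1567]
eef_rot: [180.0, 0.2, 88.6]
ft_force: [1.0, -7.1, 0.8]
finger_gap: 0.128
```

```bash
python3 -m jog '[[[0,0.23,-0.01,0,0,0,0],[0,0,0,0,0,0,0]]]' 25;python3 -m jog '[[[0,0.08,0,0,0,0,0],[0,0,0,0,0,0,0]]]' 25; python3 -m jog '[[[0,0.08,0,0,0,0,0],[0,0,0,0,0,0,0]]]' 25
```

```text
time_s: 11.18
ee_pos: [0.5644, -0.0228, 0.1572]
eef_rot: [-179.8, 0.2, 88.6]
ft_force: [-10.3, -8.4, 6.3]
finger_gap: 0.128
time_s: 11.42
ee_pos: [0.5644, -0.0228, 0.1572]
eef_rot: [-179.3, 0.2, 88.6]
ft_force: [-29.5, -7.2, 16.1]
finger_gap: 0.122
time_s: 11.68
ee_pos: [0.5645, -0.0228, 0.157]
eef_rot: [-178.8, 0.2, 88.6]
ft_force: [-49.8, -9.3, 25.3]
finger_gap: 0.126
```

```bash
python3 -m jog '[[[0,-0.14,0,0,0,0,0],[0,0,0,0,0,0,0],[0,0,0,0,0,0,0.4],[0,0,0,0,0,0,0.4],[0,0,0,0,0,0,0.4],[0,0,0,0,0,0,0.4]]]' 25
python3 -m jog '[[[0,0,-0.8,0,0,0,0.4],[0,0,-0.8,0,0,0,0.4],[0,0,-0.8,0,0,0,0.4],[0,0,-0.8,0,0,0,0.4],[0,0,0,0,0,0,0.4]]]'
python3 - <<'E'
from h import *
from station import arm
p,R,o=now(); print(p,o["eef_rot"],o["ft_force"])
q=np.load("pose.npy")
c=arm.capture("wrist"); im=cv2.resize(c["frame"],None,fx=1.5,fy=1.5)
for P in(bar(0,-.07),bar(0,.07)): u=proj(c,P)[0]*1.5; cv2.circle(im,(int(u[0]),int(u[1])),3,(0,0,255),-1)
for P in W(q[:3],[[-.064,0,.135],[-.007,-.023,.19],[-.033,-.023,.19],[-.007,-.037,.19],[-.033,-.037,.19]]): u=proj(c,P)[0]*1.5; cv2.circle(im,(int(u[0]),int(u[1])),3,(0,0,255),-1)
cv2.imwrite("pics/w8.png",im)
c=arm.capture("scene"); cv2.imwrite("pics/s8.png",cv2.resize(c["frame"][150:300,140:320],None,fx=4,fy=4,interpolation=cv2.INTER_CUBIC))
E
```

```text
time_s: 12.42
ee_pos: [0.5661, -0.0211, 0.1568]
eef_rot: [180.0, 0.0, 88.6]
ft_force: [0.8, -0.7, -0.4]
finger_gap: 0.398
time_s: 13.05
ee_pos: [0.5667, -0.0212, 0.2868]
eef_rot: [179.8, 0.1, 88.6]
ft_force: [0.1, -0.7, -0.0]
finger_gap: 0.402
[ 0.5666626  -0.02116992  0.28675362] [1.79753722e+02 5.72489715e-02 8.86326738e+01] [ 0.1104005  -0.74103993 -0.03226783]
```

View pics/w8.png

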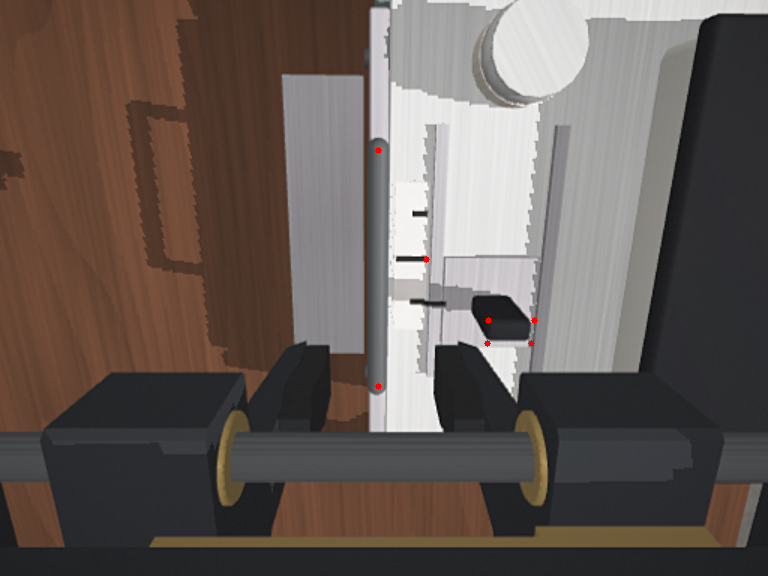

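View pics/s8.png

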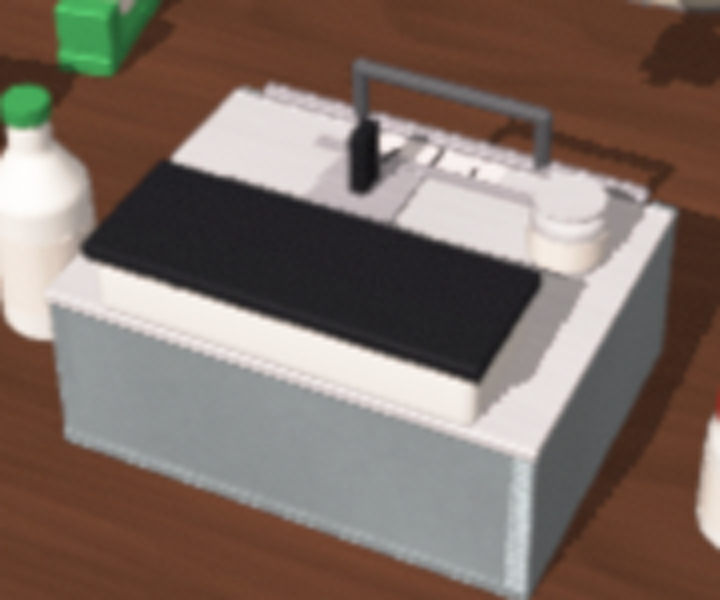

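```bash
python3 - <<'E'
from h import *
q=np.load("pose.npy"); t=W(q[:3],[-.02,-.03,.17])[0]; print(t)
p,R,o=now(); G=rpy(180,0,90)*Ro.identity(); G=rpy(180,0,178.6)
plan(p,R,[([t[0],t[1],.25],G,16)])
E
```

```text
[ 0.64153499 -0.05279452  0.17      ]
[-0.05, 0.12, 0.05, 0.0, 0.0, -0.98] 
[-0.06, 0.11, 0.06, 0.0, 0.0, -0.98] 
[-0.06, 0.11, 0.05, 0.0, 0.0, -0.98] 
[-0.08, 0.1, 0.05, 0.0, 0.0, -0.99] 
[-0.09, 0.1, 0.05, 0.0, 0.0, -0.98] 
[-0.1, 0.08, 0.06, 0.0, 0.0, -0.98] 
[-0.11, 0.07, 0.05, 0.0, -0.01, -0.98] 
[-0.11, 0.07, 0.05, 0.0, 0.0, -0.98] 
[-0.12, 0.05, 0.05, 0.0, 0.0, -0.98] 
[-0.12, 0.04, 0.06, 0.0, 0.0, -0.98] 
[-0.12, 0.02, 0.05, 0.0, 0.0, -0.99] 
[-0.13, 0.02, 0.05, -0.01, 0.0, -0.98] 
[-0.13, 0.0, 0.05, 0.0, 0.0, -0.98] 
[-0.13, -0.01, 0.06, 0.0, 0.0, -0.98] 
[-0.12, -0.02, 0.05, 0.0, 0.0, -0.98] 
[-0.13, -0.04, 0.05, 0.0, 0.0, -0.98] 
end [ 0.6416 -0.053   0.2501] [ 1.7998e+02 -1.0000e-02  1.7858e+02]
```

```bash
python3 -m jog '[[[-0.05,0.12,0.05,0,0,-0.98,0.5],[-0.06,0.11,0.06,0,0,-0.98,0.5],[-0.06,0.11,0.05,0,0,-0.98,0.5],[-0.08,0.1,0.05,0,0,-0.99,0.5],[-0.09,0.1,0.05,0,0,-0.98,0.5],[-0.1,0.08,0.06,0,0,-0.98,0.5],[-0.11,0.07,0.05,0,-0.01,-0.98,0.5],[-0.11,0.07,0.05,0,0,-0.98,0.5]]]'
python3 -m jog '[[[-0.12,0.05,0.05,0,0,-0.98,0.5],[-0.12,0.04,0.06,0,0,-0.98,0.5],[-0.12,0.02,0.05,0,0,-0.99,0.5],[-0.13,0.02,0.05,-0.01,0,-0.98,0.5],[-0.13,0,0.05,0,0,-0.98,0.5],[-0.13,-0.01,0.06,0,0,-0.98,0.5],[-0.12,-0.02,0.05,0,0,-0.98,0.5],[-0.13,-0.04,0.05,0,0,-0.98,0.5],[0,0,0,0,0,0,0.5],[0,0,0,0,0,0,0.5]]]'
python3 - <<'E'
from h import *
from station import arm
p,R,o=now(); print(p,o["eef_rot"],o["ft_force"],o["qpos"])
q=np.load("pose.npy")
c=arm.capture("wrist"); im=cv2.resize(c["frame"],None,fx=1.5,fy=1.5)
for P in W(q[:3],[[-.064,0,.135],[-.007,-.023,.19],[-.033,-.023,.19],[-.007,-.037,.19],[-.033,-.037,.19]]): u=proj(c,P)[0]*1.5; cv2.circle(im,(int(u[0]),int(u[1])),2,(0,0,255),-1)
cv2.imwrite("pics/w9.png",im)
E
```

```text
time_s: 14.15
ee_pos: [0.6038, -0.0369, 0.266]
eef_rot: [-179.9, -0.1, 133.8]
ft_force: [-0.4, 0.4, 0.6]
finger_gap: 0.498
time_s: 15.4
ee_pos: [0.6416, -0.053, 0.2505]
eef_rot: [180.0, -0.0, 178.5]
ft_force: [0.1, 0.3, -0.6]
finger_gap: 0.502
[ 0.64157389 -0.05296968  0.25045259] [ 1.79975916e+02 -1.73074119e-02  1.78472774e+02] [ 0.13866047  0.29672745 -0.61658936] [-1.51357534e+01  3.29154716e+01  6.02395279e+01  1.93645126e-02
  8.68674889e+01 -1.03609585e+02]
```

View pics/w9.png

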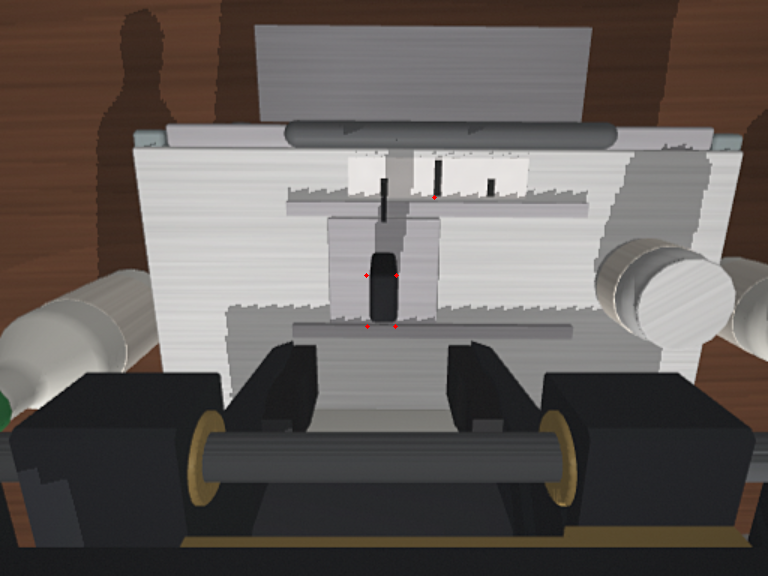

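```bash
python3 -m jog '[[[0.05,0.035,0.61,0,0,0,0.5],[0,0,0.61,0,0,0,0.5],[0,0,0.61,0,0,0,0.5],[0,0,0,0,0,0,0.5]]]' 30
python3 - <<'E'
from h import *
from station import arm
c=arm.capture("wrist"); cv2.imwrite("pics/w10.png",cv2.resize(c["frame"],None,fx=1.5,fy=1.5))
c=arm.capture("scene"); cv2.imwrite("pics/s10.png",cv2.resize(c["frame"][130:230,170:320],None,fx=5,fy=5,interpolation=cv2.INTER_CUBIC))
E
```

```text
time_s: 15.95
ee_pos: [0.6391, -0.0514, 0.1765]
eef_rot: [179.9, -0.1, 178.5]
ft_force: [0.9, -0.3, 0.8]
finger_gap: 0.496
```

View pics/w10.png

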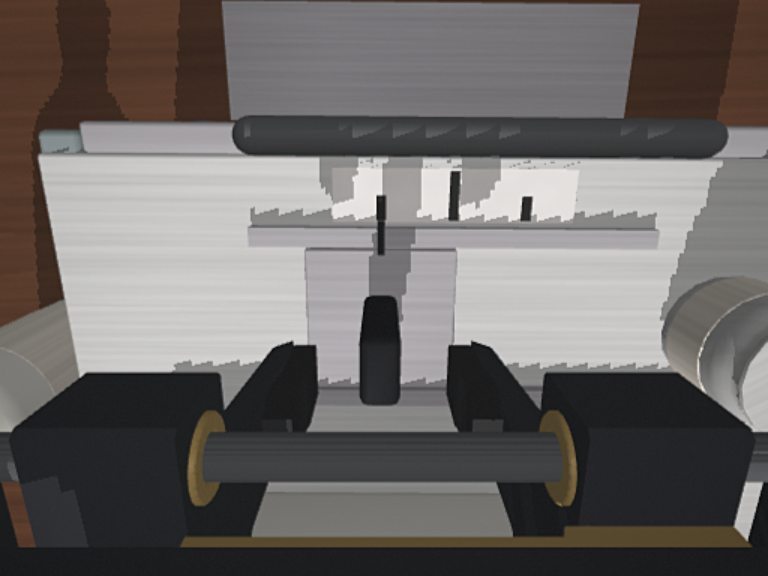

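View pics/s10.png

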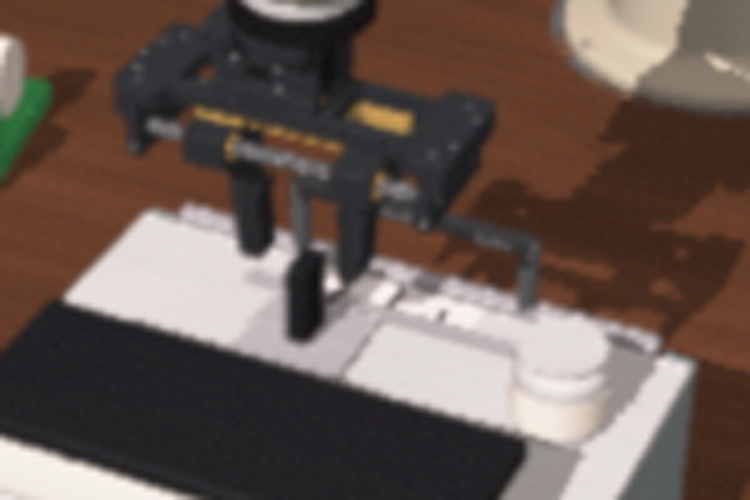

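```bash
python3 -m jog '[[[0,-0.02,0.3,0,0,0,0.5],[0,0,0.29,0,0,0,0.5],[0,0,0,0,0,0,0.5],[0,0,0,0,0,0,0],[0,0,0,0,0,0,0],[0,0,0,0,0,0,0],[0,0,0,0,0,0,0],[0,0,0,0,0,0,0],[0,0,0,0,0,0,0]]]' 40
python3 - <<'E'
from h import *
from station import arm
p,R,o=now(); print(p,o["eef_rot"],o["ft_force"],o["finger_gap"]*88)
c=arm.capture("wrist"); cv2.imwrite("pics/w11.png",cv2.resize(c["frame"],None,fx=1.5,fy=1.5))
E
```

```text
time_s: 17.18
ee_pos: [0.6401, -0.0522, 0.1547]
eef_rot: [180.0, 0.1, 178.6]
ft_force: [-0.2, 3.1, 2.7]
finger_gap: 0.148
[ 0.64006031 -0.05218751  0.15469373] [1.79977024e+02 8.01611564e-02 1.78584819e+02] [-0.1585296   3.09418932  2.65221481] 13.034199553897617
```

View pics/w11.png

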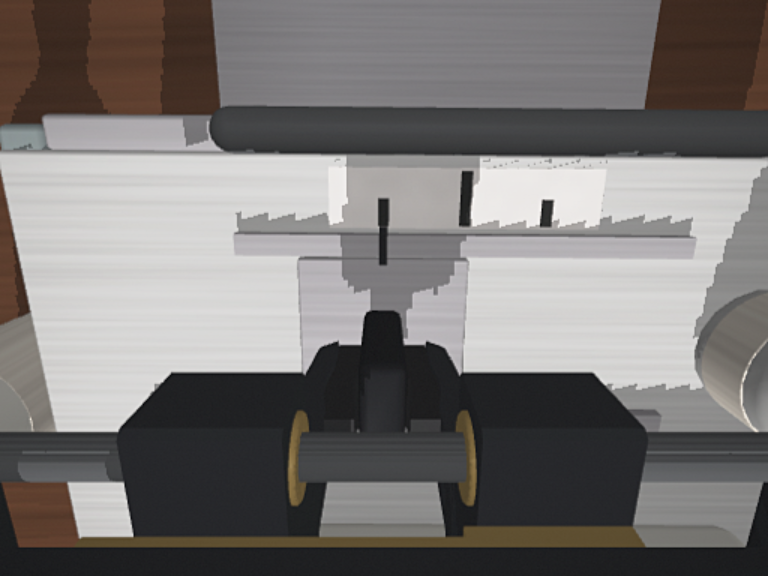

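```bash
python3 -m jog '[[[0,0.11,0,0,0,0,0],[0,0.11,0,0,0,0,0],[0,0.11,0,0,0,0,0],[0,0.11,0,0,0,0,0],[0,0.11,0,0,0,0,0],[0,0.1,0,0,0,0,0],[0,0,0,0,0,0,0],[0,0,0,0,0,0,0]]]' 40
cat > g.py <<'E'
import sys
from h import *
from station import arm
p,R,o=now(); print(p,o["eef_rot"],o["ft_force"],o["finger_gap"]*88,o["time_s"])
print("travel from grip", (rpy(0,0,-1.41).inv().apply(p-[.64006,-.05219,.1547])).round(4))
c=arm.capture("wrist"); cv2.imwrite(sys.argv[1],cv2.resize(c["frame"][100:300,130:430],None,fx=2.6,fy=2.6,interpolation=cv2.INTER_CUBIC))
E
python3 g.py pics/w12.png
```

```text
time_s: 18.23
ee_pos: [0.6409, -0.0271, 0.1547]
eef_rot: [-179.9, 0.1, 178.6]
ft_force: [1.8, -6.3, 3.2]
finger_gap: 0.155
[ 0.64088233 -0.02705239  0.15466558] [-1.79918490e+02  1.08702537e-01  1.78566536e+02] [ 1.83424961 -6.34729112  3.20678205] 13.650697086432718 18.225
travel from grip [ 0.0002  0.0252 -0.    ]
```

View pics/w12.png

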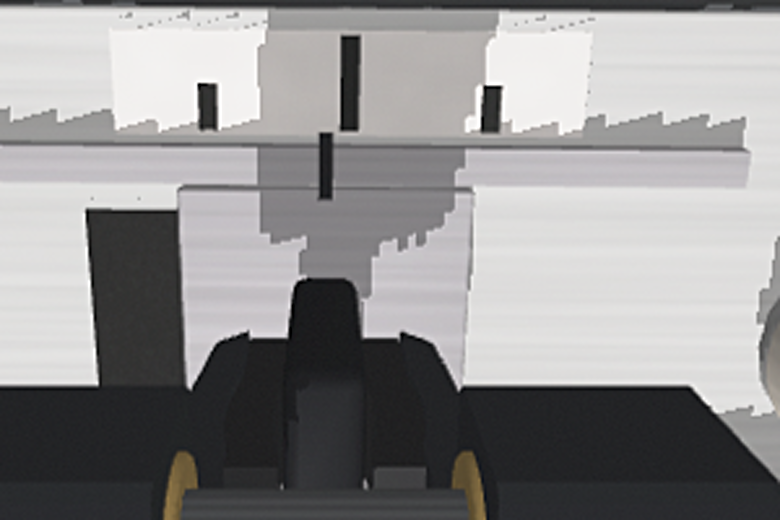

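```bash
python3 -m jog '[[[0,0.07,0,0,0,0,0],[0,0.05,0,0,0,0,0],[0,0,0,0,0,0,0],[0,0,0,0,0,0,0]]]' 40
python3 g.py pics/w13.png
```

```text
time_s: 18.77
ee_pos: [0.641, -0.0225, 0.1547]
eef_rot: [-179.9, 0.1, 178.6]
ft_force: [0.8, -7.8, 2.7]
finger_gap: 0.156
[ 0.64103725 -0.02249281  0.15469868] [-1.79901908e+02  1.17443261e-01  1.78559587e+02] [ 0.77146552 -7.78844267  2.74745386] 13.744341925882756 18.775
travel from grip [ 0.0002  0.0297 -0.    ]
```

View pics/w13.png

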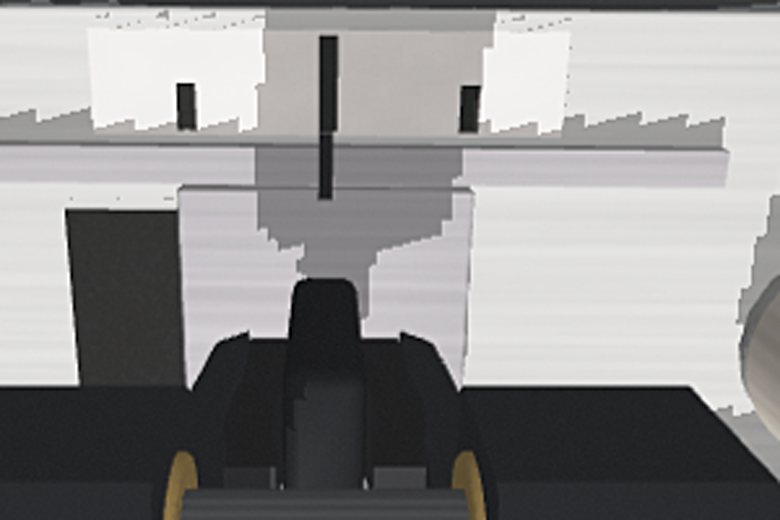

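```bash
python3 -m jog '[[[0,0.01,0,0,0,0,0],[0,0,0,0,0,0,0],[0,0,0,0,0,0,0],[0,0,0,0,0,0,0],[0,0,0,0,0,0,0],[0,0,0,0,0,0,0],[0,0,0,0,0,0,0],[0,0,0,0,0,0,0]]]' 40
python3 g.py pics/w14.png
python3 - <<'E'
from h import *
from station import arm
c=arm.capture("scene"); cv2.imwrite("pics/s14.png",cv2.resize(c["frame"][90:340,110:460],None,fx=2.28,fy=2.28,interpolation=cv2.INTER_CUBIC))
E
```

```text
time_s: 19.82
ee_pos: [0.6411, -0.0223, 0.1547]
eef_rot: [-179.9, 0.1, 178.6]
ft_force: [1.1, -7.3, 3.6]
finger_gap: 0.154
[ 0.64106483 -0.02225275  0.15470508] [-1.79891318e+02  1.20144189e-01  1.78550837e+02] [ 1.12023632 -7.32830173  3.63378533] 13.570774872091397 19.825
travel from grip [0.0003 0.03   0.    ]
```

View pics/w14.png

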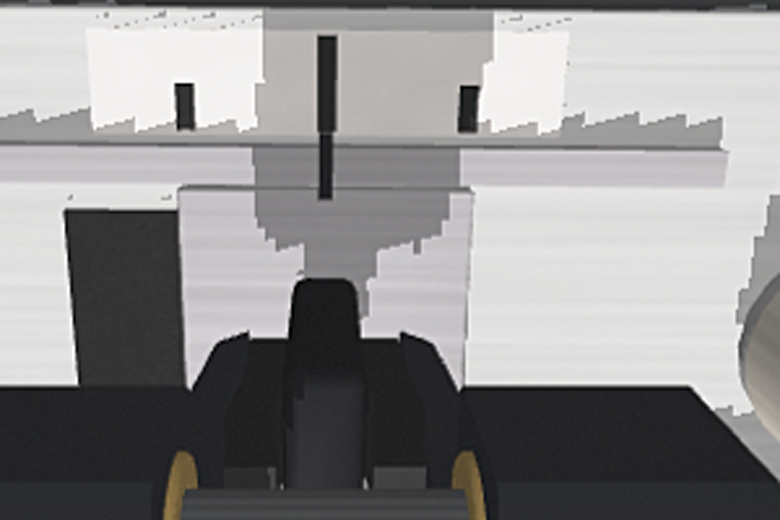

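View pics/s14.png

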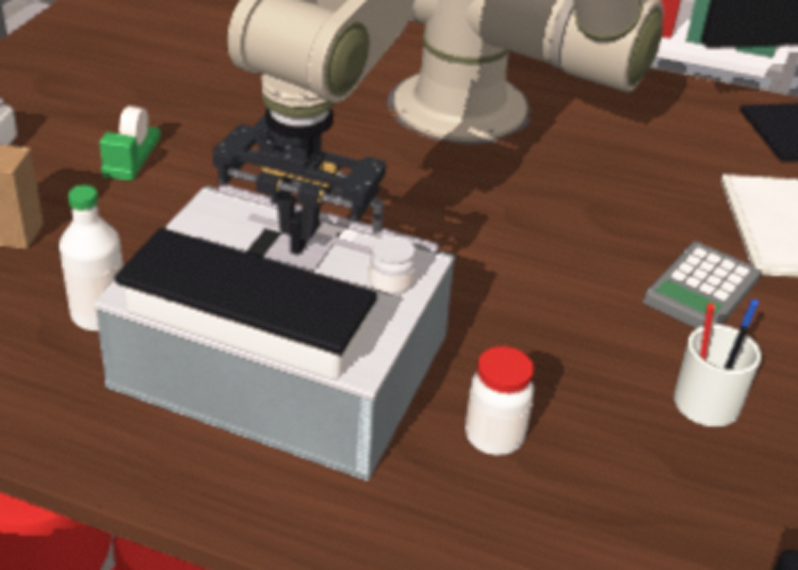

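The pointer at column 326 sits on the half tick at 327. The other things look unmoved and the flap is still shut, so I'm handing in.

```bash
python3 -c "
from station import arm
print(arm.finish_job())"
```

```text
the job is handed in; nothing more can be done
None
```

I pulled the flap down by its bar to the stop, pushed it back up until it was fully shut and let it go. I then gripped the gate's tab, slid the gate to half travel and handed the job in still holding it, at about 20 s.

- **Flap down:** the bar stopped moving at an estimated 0.92 rad, with about 30 N on the tool. The stop is stated as 0.9, so my estimate is slightly high.
- **Flap shut:** the bar stopped moving while I pushed, with forces up to about 50 N in x. In the picture after letting go, the bar lay where a fully shut flap puts it.
- **Gate:** travel from where I gripped it was 30.0 mm. The pointer sat on the half tick to within about 0.3 mm, with about 7.3 N of spring pull in the last reading. It never went past half, and it held steady for the last second before hand-in.
- **Other things:** the bottle, jar, tin, tape, calculator and pens look unmoved in the last scene picture. The carton is only partly in view there, and the part that shows looks unmoved.

**Disagreement:** my first close on the bar missed. The pictures showed the fingertips about 9 mm behind the reported TCP, not 25 mm ahead as `arm.tip_extent` says. I corrected the heights from the pictures, and both grips then held.

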